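# Sort two handle blocks into the narrowing slots of a thickness rack

### The job

Two handle blocks, one brass and one white, stand on end on the knife maker's bench: stand each of them, fully down on the floor, in the narrowest slot of the metal sorting rack that takes it. The slotted insert lies loose along its wooden cradle, so feel for the slot and slide or press gently, never forcing a block or the gripper against the rack, then let go of both blocks and leave the other things on the bench where they are.

Things in the scene. Friction and masses are not known exactly. Their poses are not given: they have to be found in the camera images.
- brass_block: rectangular brass block standing on end, 44 (x) by 16 (y, its thickness) by 70 mm (z, tall), origin at the centre of its underside; about 0.3 kg
- white_block: rectangular white block standing on end, 44 (x) by 12 (y, its thickness) by 70 mm (z, tall), origin at the centre of its underside; about 0.08 kg
- rack: sorting rack screwed to the bench; origin at the centre of the underside of its fixed dark wood cradle, 86 (x) by 222 (y) by 22 mm tall. In it lies an aluminium insert with a row of slots along y, which can lie anywhere from 4 to 32 mm to +y of the cradle's -y end stop; it is stiff, about 20 N moves it. This pose and the points are the cradle's and do not show where the insert lies
- slot_row (a point): point of the cradle, 44 mm above the bench at the height of the insert's flat top and over the cradle's centre. The insert is 70 (x) by 174 (y) mm, with four straight slots without lead-in, all 56 mm long along x and 28 mm deep, 22 mm walls between. From -y to +y they are 22 mm wide (filled by a dark wood block that stands 14 mm proud and stays), 18, 14 and 10 mm
- slot18 (a point): where the centre of the 18 mm slot's mouth would be if the insert lay against the cradle's -y end stop (44 mm above the bench, 28 mm to -y of the cradle's centre); the true slot is 4 to 32 mm from here towards the rack's +y
- slot14 (a point): where the centre of the 14 mm slot's mouth would be if the insert lay against the cradle's -y end stop (44 mm above the bench, 10 mm to +y of the cradle's centre); the true slot is 4 to 32 mm from here towards the rack's +y
- red_block: bystander: red painted block 44 x 26 x 70 mm standing on end, origin at the centre of its underside; it belongs in no slot
- offcut: bystander: wood offcut 45 x 22 x 12 mm lying flat, origin under its centre
- tape: bystander: grey roll, 52 mm across, 18 mm tall, origin under its centre
- tin: bystander: yellow tin with a pale lid, 72 mm across, 50 mm tall, origin under its centre
- knife: bystander: knife lying flat, 16 mm high, 270 mm long, origin at the bolster between its handle and blade, on the bench
There are look-alikes about, which are no part of the job. What is shaped like the brass_block but blue or red is not meant.

How it is judged:
At the end, for the whole second after the job is handed in: The brass block stands upright (within 0.12 rad) and at rest in the 18 mm slot and the white block in the 14 mm slot, each with its underside within 2.5 mm of the slot's floor and released (z of brass_block in the frame of rack between 0.012 and 0.0185 m and y of brass_block in the frame of rack between -0.0305 and 0.0065 m and x of brass_block in the frame of rack between -0.012 and 0.012 m and angle between each of brass_block, white_block's own z axis and vertical below 0.12 rad and linear speed of each of brass_block, white_block below 0.02 m/s and z of white_block in the frame of rack between 0.012 and 0.0185 m and y of white_block in the frame of rack between 0.008 and 0.0445 m and x of white_block in the frame of rack between -0.012 and 0.012 m); the robot touches nothing.
It fails at once if a block is forced against the rack with more than 40 N (contact force between any of brass_block, white_block and rack above 40 N).
It fails at once if the gripper or arm strikes the rack with more than 30 N (contact force between any of the fingers, the arm and rack above 30 N).
It fails at once if another thing on the bench is moved more than 30 mm or the red block is tipped over (distance of any of red_block, offcut, tape, tin, knife from where it was at the start of the episode above 0.03 m or angle between red_block's own z axis and vertical above 0.5 rad).
It also fails if it takes over 67 s, if anything falls off the work surface, if the arm or the gripper's body presses on something with over 40 N, if the wrist force passes 120 N, or if a joint passes its speed limit or range.

### The arm

A 6-joint arm with a two-finger parallel gripper is mounted at the origin on the work surface. World frame = base frame: x ahead of the robot, y to its left, z up, the work surface at z = 0. Lengths are in m, angles in rad, forces in N, time in s.
With the tool pointing down it reaches from about 0.3 to 0.875 m from the base axis. Payload 6.4 kg.
Tool frame: the origin (TCP) lies on the centre line of the jaws, within the pads' length; the fingertips stand 17 mm ahead of it and the grasp point (between the pads) lies 2 mm behind it; z points along the fingers, y is the line along which they close (so a half turn about z gives the same grasp; the last joint's range is limited). The gripper opens to 88 mm and grips with 3 to 60 N. Pads are 18 mm wide; open, the fingers measure 123 mm over their backs; the gripper's body (75 mm by 187 mm) begins 45 mm behind the grasp point.
Start: joints at [1.028, 0.181, 1.607, -0, 1.354, -0.206], TCP at [0.19, 0.543, 0.234] pointing down, gripper open.
Joint ranges: [-2.99, 2.99], [-0.89, 2.07], [0.3, 2.58], [-1.14, 4.28], [0, 2.63], [-3.12, 3.12]. Speed limits (rad/s): [2.57, 2.57, 3.01, 3.14, 3.14, 3.14].

### API

Orientations are given as a unit quaternion [w, x, y, z].
In Python, from bench import get_obs, capture, get_calibration, finish_job, spot_in, spot_point gives the robot as it stands.
- The arm moves only by the tool move_arm, never from a script. Its argument "series" is a list that holds one entry, the list of rows, each a list of 7 numbers: the shift along the tool's x, y, z in mm, then the turn, a rotation vector about the tool's x, y, z in rad, then the finger opening in mm, from 0 to 88.1. In form: [[[tx, ty, tz, ax, ay, az, jaw], ...]]. A call has 1 to 12 rows; each row is the pose to reach, as a shift and turn from the pose commanded when the call began, along the tool's axes at that moment; what a row does not reach only later rows make up. A row lasts 1/8 s, in which the tool goes at most 62.5 mm and 10.7 degrees, less where a joint would pass 70% of its speed; a pose out of reach is approached as far as the arm can. A call with a gripper value outside its range is refused whole. The fingers move at their own pace and stop on an object; "squeeze" is the grip in N (left out, the last holds). Time passes only in rows, so rows that repeat a pose let the fingers close. It gives the time, the measured TCP pose, the force, the opening and the grip force at its end, in the units of the state.
- get_obs(): the state, without advancing time (a new reading comes with each control period).
- capture(name): name is "side" or "top" or "wrist"; returns the picture (420x560x3 uint8, red, green, blue); there is no depth.
- get_calibration(name): a dict with "intrinsics" (3x3 intrinsics, pixels), "xyz" and "attitude" of the camera in the world; the wrist camera has in their place "T_tool_cam" (4x4, takes a point from camera to tool coordinates, whose origin is the TCP and whose axes are the flange's). Camera axes: x right, y up, looking along -z (the intrinsics and any distortion apply to the point x, -y, -z); pixel columns grow to the right and rows downward; lengths in m; the calibration is good to about 2 mm. A picture is of the moment at which its call begins: read the wrist's pose just before it. get_calibration takes no time and is no camera call.
- finish_job(): hands the job in; it is judged then, once.
Trained networks look in the newest picture that a camera, given by its name, has taken for a name from the list of things; names that differ only in an ending like _2 or _b are one class to them, and where a whole thing is asked for, a point or a joint stands for the part that bears it (a point fixed in the world has none). Each returns a list of dicts, best first, with "conf" (0 to 1); they miss things now and then, are a little off and sometimes report something else, mostly with a low value. They report only what shows in the picture. A call takes as long as a camera call. They do not tell look-alikes from the thing itself.
- spot_in(thing, camera): "rect" ([left, top, right, bottom] as shares, 0 to 1, of the picture: columns of its width, rows of its height, round what is visible of it).
- spot_point(thing, camera): "location" ([row, column] as shares, 0 to 1, of the picture: columns of its width, rows of its height: a listed point, or the origin of a listed thing).
The state is a dict: "time": time; "joint_positions": joint angles; "dq": joint speeds; "joint_torque": joint torques, N m; "position": TCP position; "tcp_rot": TCP orientation; "ft_force": force on the tool from outside, world axes, zero at the start; "wrist_torque": the same for the moment, N m; "grip_width": opening from 0.0 (shut) to 1.0 (fully open); "finger_force": force on a finger pad.
Only numpy, scipy, OpenCV 4.12 (cv2) and the standard library are available. Lean on these libraries where they do the work, as an engineer would, in place of code of your own. Each camera call takes 0.05 s, during which the arm holds its last target. There are 200 camera calls.

## Working session

There is one attempt and no reset: what is moved stays moved. The work goes in short steps, Python scripts to look and compute and a tool call to move; the robot and the scene stay as the last step left them, time stands still between calls to the robot, and variables do not carry over. Pictures are saved under pics/ and viewed, at most 12 in all, crops included, and the job is handed in when it is done.

Besides the shell and the picture viewer there is one more tool, called after "Request:" as name(argument=value, ...) on one line, values as JSON. move_arm: Moves the arm, as the interface text tells. Its arguments: {"type":"object","properties":{"series":{"type":"array"},"squeeze":{"type":"number"}},"required":["series"]}

```bash
mkdir -p pics
cat > h.py <<'E'
import numpy as np, cv2, json
from bench import *
from scipy.spatial.transform import Rotation as R
def q2R(q): return R.from_quat([q[1],q[2],q[3],q[0]]).as_matrix()
def cam(name):
    c=get_calibration(name)
    if 'T_tool_cam' in c:
        o=get_obs(); T=np.array(c['T_tool_cam']); Rt=q2R(o['tcp_rot'])
        return np.array(c['intrinsics']), Rt@T[:3,:3], Rt@T[:3,3]+np.array(o['position'])
    a=np.array(c['attitude']); Rc=q2R(a) if a.size==4 else a
    return np.array(c['intrinsics']),Rc,np.array(c['xyz'])
def ray(C,u,v,z):
    K,Rc,p=C; d=np.linalg.inv(K)@[u,v,1]; d=Rc@(d*[1,-1,-1]); return p+d*(z-p[2])/d[2]
def proj(C,X):
    K,Rc,p=C; d=Rc.T@(np.array(X)-p)*[1,-1,-1]; q=K@d; return q[:2]/q[2]
def save(im,f): cv2.imwrite('pics/'+f,im[:,:,::-1])
E
python3 - <<'E'
from h import *
for n in ['top','side','wrist']:
    c=get_calibration(n); print(n,{k:np.array(v).round(3).tolist() if not isinstance(v,str) else v for k,v in c.items()})
T=capture('top'); S=capture('side')
save(np.hstack([T,S])[:, :],'a.png'); 
im=cv2.resize(np.vstack([T,S]),None,fx=.7,fy=.7); save(T,'top.png'); save(S,'side.png')
C=cam('top')
for t,z in [('brass_block',0),('white_block',0),('rack',0),('slot_row',.044),('slot18',.044),('slot14',.044),('red_block',0),('offcut',0),('tape',0),('tin',0),('knife',0)]:
    for r in spot_point(t,'top')[:4]:
        v,u=r['location'][0]*420,r['location'][1]*560
        print(t,round(r['conf'],2),round(u),round(v),ray(C,u,v,z).round(3))
o=get_obs();print(o['time'],o['position'],o['tcp_rot'])
E
```

```text
top {'intrinsics': [[465.052, 0.0, 281.71], [0.0, 465.052, 207.975], [0.0, 0.0, 1.0]], 'xyz': [0.512, -0.015, 0.882], 'attitude': [-0.701, -0.047, 0.045, 0.71]}
side {'intrinsics': [[400.329, 0.0, 277.008], [0.0, 400.329, 209.348], [0.0, 0.0, 1.0]], 'xyz': [0.341, -0.358, 0.6], 'attitude': [0.895, 0.318, -0.11, -0.294]}
wrist {'intrinsics': [[357.14, 0.0, 278.943], [0.0, 357.14, 207.275], [0.0, 0.0, 1.0]], 'T_tool_cam': [[0.001, 0.952, 0.306, 0.08], [1.0, -0.001, -0.0, -0.001], [0.0, 0.306, -0.952, -0.152], [0.0, 0.0, 0.0, 1.0]]}
brass_block 0.77 289 292 [ 0.47  -0.025  0.   ]
brass_block 0.74 328 283 [ 0.486 -0.099  0.   ]
brass_block 0.66 363 306 [ 0.443 -0.163  0.   ]
brass_block 0.26 131 266 [0.522 0.272 0.   ]
white_block 0.56 349 210 [ 0.623 -0.143  0.   ]
rack 0.59 143 270 [0.515 0.248 0.   ]
slot_row 0.75 137 268 [0.518 0.247 0.044]
slot_row 0.15 418 267 [ 0.513 -0.255  0.044]
slot18 0.58 151 270 [0.514 0.222 0.044]
slot18 0.56 131 267 [0.52  0.257 0.044]
slot18 0.5 143 269 [0.517 0.236 0.044]
slot14 0.58 151 270 [0.514 0.222 0.044]
slot14 0.56 131 267 [0.52  0.257 0.044]
slot14 0.5 143 269 [0.517 0.236 0.044]
red_block 0.67 422 267 [ 0.514 -0.275  0.   ]
red_block 0.52 348 209 [ 0.625 -0.141  0.   ]
offcut 0.83 299 237 [ 0.572 -0.047  0.   ]
tape 0.78 295 143 [ 0.756 -0.041 -0.   ]
tin 0.95 410 141 [ 0.757 -0.265  0.   ]
knife 0.72 241 121 [0.802 0.064 0.   ]
0.65 [0.18999026 0.54273093 0.23385134] [9.62199056e-06 1.67593128e-01 9.85856248e-01 2.51556924e-05]
```

View pics/top.png

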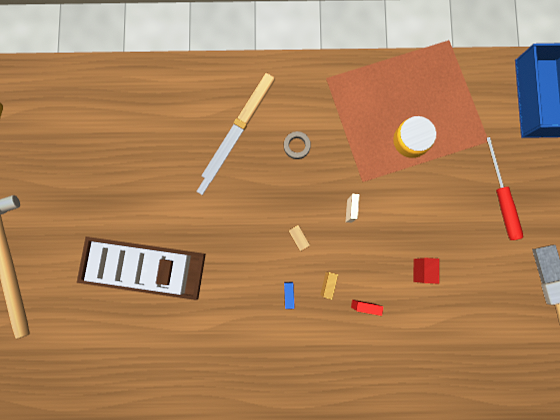

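View pics/side.png

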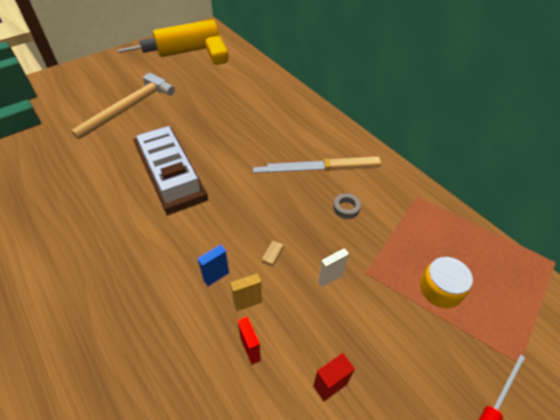

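Run:
```python
from h import *
T=cv2.imread('pics/top.png')[:,:,::-1].copy(); C=cam('top')
H=cv2.cvtColor(T,cv2.COLOR_RGB2HSV)
for n,(u0,v0,u1,v1) in dict(brass=(318,265,344,305),white=(340,188,366,228),insert=(70,230,210,305)).items():
    c=cv2.resize(T[v0:v1,u0:u1],None,fx=12 if n!='insert' else 4,fy=12 if n!='insert' else 4,interpolation=cv2.INTER_CUBIC)
    globals()[n]=c
h=max(x.shape[0] for x in (brass,white,insert)); 
pad=lambda x:np.vstack([x,np.zeros((h-x.shape[0],x.shape[1],3),np.uint8)])
im=np.hstack([pad(brass),pad(white)]); 
S=cv2.resize(T[225:315,75:385],(780,226),interpolation=cv2.INTER_CUBIC)
im=im[:, :780]; out=np.vstack([cv2.resize(im,None,fx=.75,fy=.75)]); out=np.hstack([out,np.zeros((out.shape[0],780-out.shape[1],3),np.uint8)])
save(np.vstack([out,S]),'crop.png'); print(out.shape)
```

```text
(360, 780, 3)
```

View pics/crop.png

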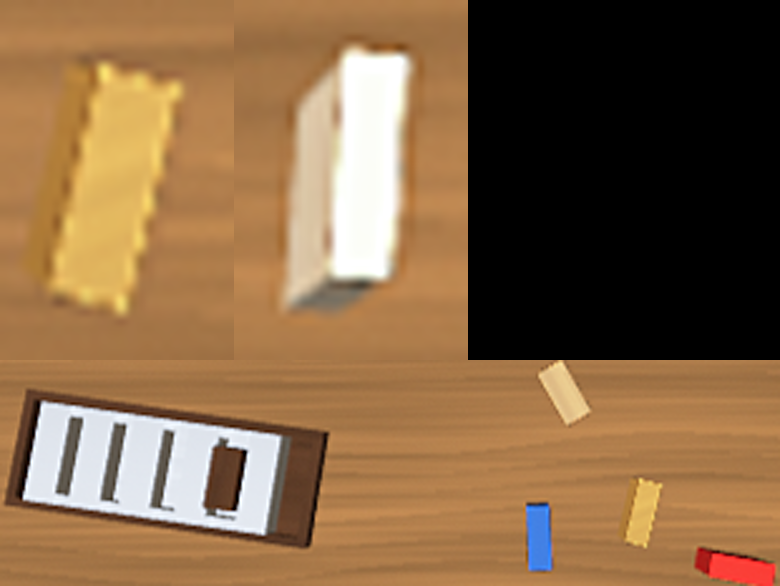

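The crop shows gold (331,285), blue (289,295) and red (367,307) as the brass-shaped candidates. Gold is the brass block, since blue and red are excluded. The white block is at (352,208). In the rack, the filled slot is at right (164,272), then the 18 mm slot at about (139,268) and the 14 mm slot at about (120,265).

Run:
```python
from h import *
C=cam('top')
def quad(n,P,z):
    X=np.array([ray(C,u,v,z)[:2] for u,v in P]); r=cv2.minAreaRect((X*1000).astype(np.float32)); print(n,X.mean(0).round(4),r[1],r[2]); return X
b=quad('brass',[(318+x/9,265+y/9) for x,y in [(105,65),(182,90),(125,310),(50,290)]],.07)
w=quad('white',[(340+(x-234)/9,188+y/9) for x,y in [(343,48),(410,60),(390,275),(333,278)]],.07)
s=780/310
i=quad('insert',[(75+x/s,225+y/s) for x,y in [(40,42),(284,75),(268,175),(22,140)]],.044)
for n,X in (('b',b),('w',w)):
    d=(X[0]+X[1]-X[2]-X[3]); print(n,'long axis deg',np.degrees(np.arctan2(d[1],d[0])))
d=i[0]+i[3]-i[1]-i[2]; print('rack y axis deg',np.degrees(np.arctan2(d[1],d[0])))
for x,y in [(162,110),(113,102)]: print(ray(C,75+x/s,225+y/s,.044))
o=get_obs(); Rt=q2R(o['tcp_rot']); print(Rt.round(3)); 
print('to brass, tool mm',(Rt.T@(np.r_[b.mean(0),.234]-o['position'])*1000).round(1))
```

```text
brass [ 0.4829 -0.0969] (15.444263458251953, 43.96076202392578) 74.58221435546875
white [ 0.6208 -0.143 ] (13.229418754577637, 45.52760314941406) 85.73429107666016
insert [0.518  0.2483] (177.1571502685547, 70.88510131835938) 81.66027069091797
b long axis deg -15.721553265644536
w long axis deg -5.66976525983901
rack y axis deg 81.53460679942195
[0.51633541 0.24208162 0.044     ]
[0.52239827 0.27714451 0.044     ]
[[-0.944  0.33   0.   ]
 [ 0.33   0.944  0.   ]
 [-0.     0.    -1.   ]]
to brass, tool mm [-4.878e+02 -5.069e+02 -2.000e-01]
```

Request:
move_arm(series=[[[-404, -158, 84, 0, 0, -0.188, 88], [-404, -158, 84, 0, 0, -0.188, 88], [-404, -158, 84, 0, 0, -0.188, 88], [-404, -158, 84, 0, 0, -0.188, 88], [-404, -158, 84, 0, 0, -0.188, 88], [-404, -158, 84, 0, 0, -0.188, 88], [-404, -158, 84, 0, 0, -0.188, 88], [-404, -158, 84, 0, 0, -0.188, 88], [-404, -158, 84, 0, 0, -0.188, 88], [-404, -158, 84, 0, 0, -0.188, 88], [-404, -158, 84, 0, 0, -0.188, 88], [-404, -158, 84, 0, 0, -0.188, 88]]])

```text
time: 2.15
position: [0.5185, 0.261, 0.1502]
tcp_rot: [0.0, 0.074, 0.997, 0.0]
ft_force: [-0.9, 0.2, -0.1]
grip_width: 0.997
finger_force: 0.0
```

Run:
```python
from h import *
o=get_obs(); print(o['time'],o['position'],o['dq'])
C=cam('wrist'); W=capture('wrist'); save(W,'w1.png')
np.savez('w1.npz',K=C[0],R=C[1],p=C[2])
```

```text
2.15 [0.51853621 0.26101163 0.15017703] [-0.00869166  0.00488335 -0.00045797 -0.00034183  0.00095618 -0.00017447]
```

View pics/w1.png

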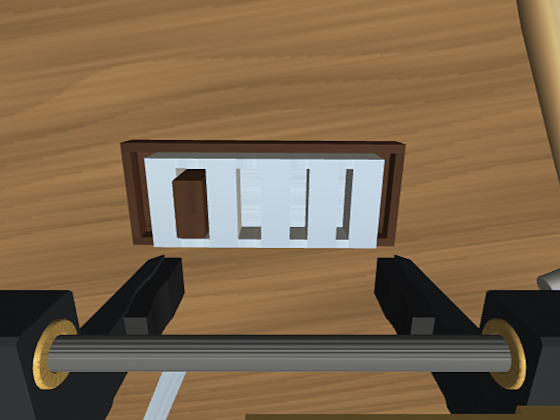

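Run:
```python
from h import *
W=cv2.imread('pics/w1.png')
c=cv2.resize(W[145:260,140:400],(780,345),interpolation=cv2.INTER_CUBIC)
c=cv2.convertScaleAbs(c,alpha=1.0); cv2.imwrite('pics/w1c.png',c)
d=np.load('w1.npz'); C=(d['K'],d['R'],d['p'])
# predicted corners for cradle pose guess
g=cv2.cvtColor(W,cv2.COLOR_BGR2GRAY).astype(float)
for v in (170,190,205,220):
    r=g[v-2:v+3].mean(0); dr=np.gradient(cv2.GaussianBlur(r[None],(0,0),.7)[0])
    print(v,[(u,int(dr[u])) for u in range(130,400) if abs(dr[u])>6 and abs(dr[u])>=abs(dr[u-1]) and abs(dr[u])>abs(dr[u+1])])
```

```text
170 [(132, -6), (139, 9), (145, 62), (175, -25), (183, -19), (205, 59), (235, -21), (240, 23), (306, -45), (309, 45), (346, -39), (353, 44), (383, -65), (388, -14), (394, 13)]
190 [(134, -6), (141, 7), (147, 59), (172, -62), (202, -9), (206, 64), (236, -28), (240, 28), (306, -50), (309, 47), (344, -50), (351, 47), (381, -62), (386, -16), (392, 12)]
205 [(136, -6), (143, 9), (149, 61), (174, -54), (203, -9), (207, 65), (236, -22), (241, 25), (305, -54), (308, 56), (343, -48), (350, 48), (380, -56), (385, -15), (390, 14), (398, 22)]
220 [(130, -19), (138, -6), (145, 8), (151, 54), (175, -63), (204, -8), (208, 66), (237, -26), (241, 28), (305, -51), (308, 47), (342, -48), (349, 48), (378, -58), (383, -15), (388, 13), (397, 24)]
```

View pics/w1c.png

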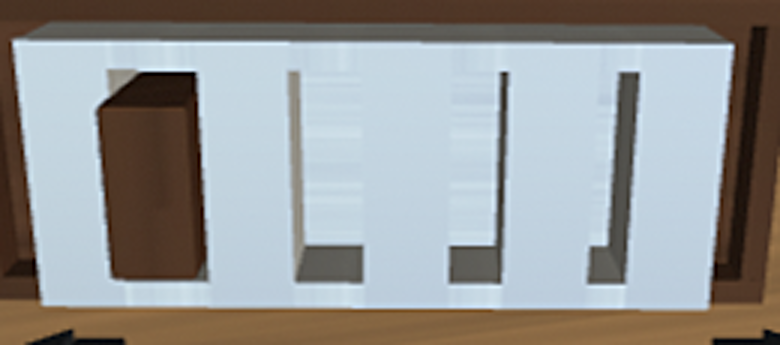

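```bash
cat > fit.py <<'E'
from h import *
from scipy.optimize import least_squares
def peak(r,u):   # subpixel gradient peak near u
    dr=np.abs(np.gradient(cv2.GaussianBlur(r[None],(0,0),.8)[0])); s=slice(u-2,u+3)
    return (dr[s]*np.arange(u-2,u+3)).sum()/dr[s].sum()
E
python3 - <<'E'
from fit import *
g=cv2.cvtColor(cv2.imread('pics/w1.png'),cv2.COLOR_BGR2GRAY).astype(float)
d=np.load('w1.npz'); C=(d['K'],d['R'],d['p'])
obs=[] # (u,v, axis, value)
E={170:[145,383,235,309,353],190:[147,381,236,309,351],205:[149,380,236,308,350],220:[151,378,237,308,349]}
Y=[-87,87,-21,33,65]
for v,us in E.items():
    r=g[v-1:v+2].mean(0)
    for u,y in zip(us,Y): obs.append((peak(r,u),v,1,y/1e3))
for u in (160,220,280,330,370):
    c=g[:,u-2:u+3].mean(1); obs.append((u,peak(c,159),0,-.035)); obs.append((u,peak(c,246),0,.035))
P=np.array([ray(C,o[0],o[1],.044)[:2] for o in obs]); ax=np.array([o[2] for o in obs]); val=np.array([o[3] for o in obs])
def res(p,full=False):
    c,s=np.cos(p[2]),np.sin(p[2]); L=(P-p[:2])@np.array([[c,-s],[s,c]])
    return (L[np.arange(len(ax)),ax]-val)*1e3
f=least_squares(res,[.518,.25,-.15],loss='soft_l1'); p=f.x; print(p,np.degrees(p[2])); print(res(p).round(1).tolist())
c,s=np.cos(p[2]),np.sin(p[2])
for n,y in (('18',-.012),('14',.026)): print(n,p[0]-s*y,p[1]+c*y)
E
```

```text
[ 0.51778412  0.24858383 -0.15062202] -8.63000602989846
[-0.4, 0.4, -0.0, -0.2, 0.2, -0.4, 0.4, -0.1, 0.2, 0.1, -0.5, 0.4, -0.2, -0.2, 0.1, -0.5, 0.4, -0.1, 0.2, 0.1, -0.0, 0.0, -0.1, 0.1, -0.1, 0.1, 0.0, -0.0, 0.0, -0.1]
18 0.5159834778194381 0.2367196977282746
14 0.5216854970863363 0.27428945918985326
```

The slots are located to sub-millimetre residuals (yaw −8.6°). Next I look at the brass block from the same camera distance.

Request:
move_arm(series=[[[-18, -359, -26, 0, 0, 0.126, 88], [-18, -359, -26, 0, 0, 0.126, 88], [-18, -359, -26, 0, 0, 0.126, 88], [-18, -359, -26, 0, 0, 0.126, 88], [-18, -359, -26, 0, 0, 0.126, 88], [-18, -359, -26, 0, 0, 0.126, 88], [-18, -359, -26, 0, 0, 0.126, 88], [-18, -359, -26, 0, 0, 0.126, 88], [-18, -359, -26, 0, 0, 0.126, 88], [-18, -359, -26, 0, 0, 0.126, 88], [-18, -359, -26, 0, 0, 0.126, 88]]])

```text
time: 3.58
position: [0.4838, -0.0968, 0.1758]
tcp_rot: [-0.0, 0.136, 0.991, 0.0]
ft_force: [-0.7, 1.4, -0.2]
grip_width: 0.999
finger_force: 0.0
```

```bash
cat > blk.py <<'E'
from fit import *
def measure(C,W,lo,hi,near,tag):
    H=cv2.cvtColor(W,cv2.COLOR_RGB2HSV); m=cv2.inRange(H,lo,hi)
    n,l,st,ce=cv2.connectedComponentsWithStats(m); u0,v0=proj(C,[*near,.07])
    k=min((k for k in range(1,n) if st[k,4]>200),key=lambda k:np.hypot(*(ce[k]-[u0,v0])))
    cs=max(cv2.findContours((l==k).astype(np.uint8),cv2.RETR_EXTERNAL,cv2.CHAIN_APPROX_NONE)[0],key=len)[:,0]
    X=np.array([ray(C,u,v,.07)[:2]*1000 for u,v in cs],np.float32); r=cv2.minAreaRect(X)
    b=cv2.boxPoints(r); e=[b[1]-b[0],b[2]-b[1]]; e=max(e,key=np.linalg.norm); e=e*np.sign(e[0])
    print(tag,ce[k].round(1),st[k],'c',np.array(r[0])/1000,'size',r[1],'yaw',np.degrees(np.arctan2(e[1],e[0])))
    x,y=ce[k].astype(int); save(cv2.resize(W[max(y-80,0):y+80,max(x-100,0):x+100],None,fx=3,fy=3),tag+'.png')
    print('hsv',H[y,x]); return np.array(r[0])/1000,np.arctan2(e[1],e[0])
def go(target,yaw):  # shifts in tool axes to target xyz with tool -x at yaw
    o=get_obs(); Rt=q2R(o['tcp_rot']); print('t',o['time'],'pos',o['position'],'F',o['ft_force'])
    cur=np.arctan2(-Rt[1,0],-Rt[0,0]); print('cur yaw',np.degrees(cur),'shift',(Rt.T@(np.array(target)-o['position'])*1000).round(1),'az',round(-(yaw-cur),4))
E
python3 - <<'E'
from blk import *
C=cam('wrist'); W=capture('wrist')
c,y=measure(C,W,(18,90,150),(32,255,255),(.483,-.097),'brass')
go([*c,.063],y)
E
```

```text
brass [280.7 200.8] [ 270  174   22   56 1191] c [ 0.48286029 -0.09685759] size (15.923493385314941, 43.40101623535156) yaw -14.999163
hsv [ 21 135 195]
t 3.625 pos [ 0.48375279 -0.09699716  0.17578784] F [ 0.32613613 -0.12279996  0.56976878]
cur yaw -15.680352482967598 shift [ 9.000e-01 -1.000e-01  1.128e+02] az -0.0119
```

View pics/brass.png

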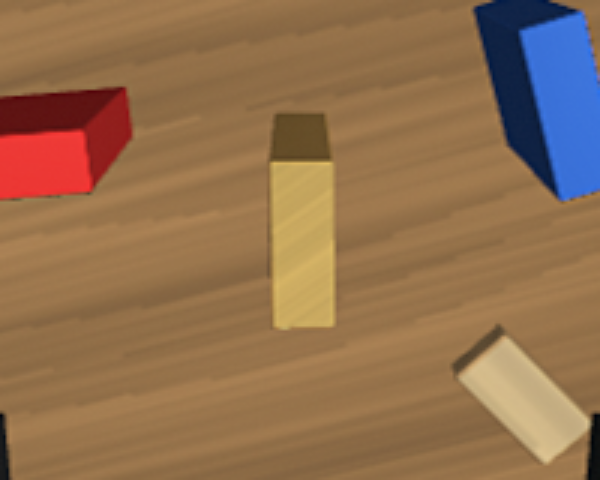

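Request:
move_arm(series=[[[1, 0, 0, 0, 0, -0.012, 40], [1, 0, 20, 0, 0, -0.012, 40], [1, 0, 45, 0, 0, -0.012, 40], [1, 0, 70, 0, 0, -0.012, 40], [1, 0, 95, 0, 0, -0.012, 40], [1, 0, 109, 0, 0, -0.012, 40], [1, 0, 113, 0, 0, -0.012, 40], [1, 0, 113, 0, 0, -0.012, 40]]])

```text
time: 4.62
position: [0.483, -0.0975, 0.0632]
tcp_rot: [0.0, 0.131, 0.991, -0.0]
ft_force: [-0.2, 0.2, -0.4]
grip_width: 0.452
finger_force: 0.0
```

Request:
move_arm(series=[[[0, 0, 0, 0, 0, 0, 10], [0, 0, 0, 0, 0, 0, 10], [0, 0, 0, 0, 0, 0, 10], [0, 0, 0, 0, 0, 0, 10], [0, 0, 0, 0, 0, 0, 10], [0, 0, 0, 0, 0, 0, 10]]], squeeze=25)

```text
time: 5.38
position: [0.4831, -0.0975, 0.0632]
tcp_rot: [0.0, 0.131, 0.991, -0.0]
ft_force: [-0.4, 1.4, 5.9]
grip_width: 0.164
finger_force: 25.0
```

Run:
```python
from blk import *
o=get_obs(); print(o['grip_width']*88.1,o['finger_force'],o['ft_force'])
go([.5160,.2367,.14],-.1506)
```

```text
14.455593199861482 25.040180683135986 [-0.43747659  1.44704127  5.90908693]
t 5.375 pos [ 0.48311168 -0.09746654  0.06322109] F [-0.43747659  1.44704127  5.90908693]
cur yaw -15.053973626541836 shift [ 55.  331.2 -76.9] az -0.1121
```

Request:
move_arm(series=[[[0, 0, -30, 0, 0, 0, 10], [0, 0, -70, 0, 0, 0, 10], [0, 0, -95, 0, 0, 0, 10], [10, 50, -95, 0, 0, -0.02, 10], [20, 110, -95, 0, 0, -0.04, 10], [30, 170, -95, 0, 0, -0.06, 10], [40, 230, -95, 0, 0, -0.08, 10], [50, 290, -90, 0, 0, -0.1, 10], [55, 320, -75, 0, 0, -0.112, 10], [55, 330.7, -55, 0, 0, -0.112, 10], [55, 330.7, -52, 0, 0, -0.112, 10], [55, 330.7, -52, 0, 0, -0.112, 10]]])

```text
time: 6.88
position: [0.5149, 0.2356, 0.1142]
tcp_rot: [-0.001, 0.075, 0.997, -0.0]
ft_force: [-0.1, -0.6, -3.7]
grip_width: 0.164
finger_force: 25.0
```

Run:
```python
from blk import *
C=cam('wrist'); W=capture('wrist'); save(W,'w2.png')
go([.5159,.2362,.107],-.1506)
```

```text
t 6.925 pos [0.51552744 0.23555827 0.11495491] F [-0.66587791 -0.50598251 -3.07049137]
cur yaw -8.682293600490498 shift [-0.3  0.7  8. ] az -0.0009
```

View pics/w2.png

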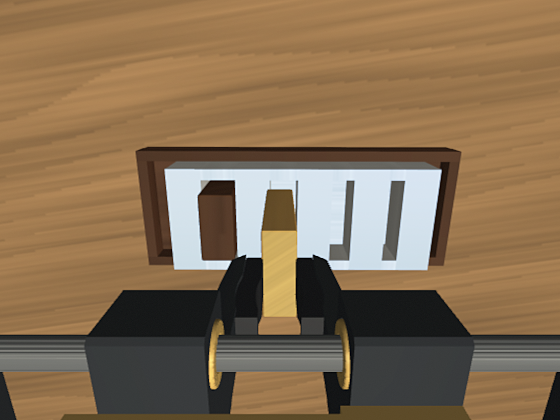

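Request:
move_arm(series=[[[-0.3, 0.7, 2, 0, 0, 0, 10], [-0.3, 0.7, 4, 0, 0, 0, 10], [-0.3, 0.7, 6, 0, 0, 0, 10], [-0.3, 0.7, 7, 0, 0, 0, 10], [-0.3, 0.7, 8, 0, 0, 0, 10], [-0.3, 0.7, 9, 0, 0, 0, 10], [-0.3, 0.7, 9.5, 0, 0, 0, 10], [-0.3, 0.7, 9.5, 0, 0, 0, 10]]])

```text
time: 7.92
position: [0.5159, 0.2369, 0.1053]
tcp_rot: [-0.0, 0.075, 0.997, -0.0]
ft_force: [-0.3, -0.5, -3.6]
grip_width: 0.169
finger_force: 25.0
```

Request:
move_arm(series=[[[0, -0.4, 0.5, 0, 0, 0, 10], [0, -0.4, 1, 0, 0, 0, 10], [0, -0.4, 1.5, 0, 0, 0, 10], [0, -0.4, 2, 0, 0, 0, 10]]])

```text
time: 8.43
position: [0.5159, 0.2366, 0.1033]
tcp_rot: [0.0, 0.075, 0.997, 0.0]
ft_force: [-0.3, 0.5, -3.8]
grip_width: 0.164
finger_force: 25.0
```

Request:
move_arm(series=[[[0, 0, 1, 0, 0, 0, 10], [0, 0, 2, 0, 0, 0, 10], [0, 0, 3, 0, 0, 0, 10], [0, 0, 4, 0, 0, 0, 10], [0, 0, 5, 0, 0, 0, 10], [0, 0, 6, 0, 0, 0, 10]]])

```text
time: 9.18
position: [0.5159, 0.2365, 0.0972]
tcp_rot: [0.0, 0.075, 0.997, 0.0]
ft_force: [-0.5, 1.5, -2.1]
grip_width: 0.165
finger_force: 25.0
```

Request:
move_arm(series=[[[0, 0, 1.5, 0, 0, 0, 10], [0, 0, 3, 0, 0, 0, 10], [0, 0, 4.5, 0, 0, 0, 10], [0, 0, 6, 0, 0, 0, 10], [0, 0, 7.5, 0, 0, 0, 10], [0, 0, 9, 0, 0, 0, 10]]])

```text
time: 9.93
position: [0.5158, 0.2366, 0.0882]
tcp_rot: [-0.0, 0.075, 0.997, 0.0]
ft_force: [-0.3, 0.9, -2.8]
grip_width: 0.164
finger_force: 25.0
```

Request:
move_arm(series=[[[0, 0, 2, 0, 0, 0, 10], [0, 0, 4, 0, 0, 0, 10], [0, 0, 6, 0, 0, 0, 10], [0, 0, 7, 0, 0, 0, 10], [0, 0, 7.5, 0, 0, 0, 10], [0, 0, 8, 0, 0, 0, 10], [0, 0, 8.5, 0, 0, 0, 10]]])

```text
time: 10.8
position: [0.5159, 0.2366, 0.0799]
tcp_rot: [0.0, 0.075, 0.997, 0.0]
ft_force: [0.5, 0.5, -3.6]
grip_width: 0.164
finger_force: 25.0
```

Request:
move_arm(series=[[[0, 0, 0.3, 0, 0, 0, 10], [0, 0, 0.6, 0, 0, 0, 10]]])

```text
time: 11.05
position: [0.516, 0.2366, 0.0796]
tcp_rot: [0.0, 0.075, 0.997, 0.0]
ft_force: [-1.5, 1.0, 0.7]
grip_width: 0.165
finger_force: 25.0
```

Request:
move_arm(series=[[[0, 0, 0, 0, 0, 0, 17], [0, 0, 0, 0, 0, 0, 20], [0, 0, 0, 0, 0, 0, 24], [0, 0, 0, 0, 0, 0, 24], [0, 0, -10, 0, 0, 0, 24], [0, 0, -30, 0, 0, 0, 24], [0, 0, -60, 0, 0, 0, 24], [0, 0, -70, 0, 0, 0, 24], [0, 0, -70, 0, 0, 0, 50]]])

```text
time: 12.18
position: [0.5164, 0.2367, 0.15]
tcp_rot: [0.001, 0.075, 0.997, 0.0]
ft_force: [1.0, 0.4, -0.4]
grip_width: 0.359
finger_force: 0.0
```

Run:
```python
from blk import *
C=cam('wrist'); W=capture('wrist'); save(W,'w3.png')
np.savez('w3.npz',K=C[0],R=C[1],p=C[2])
go([.6208,-.143,.176],np.radians(-5.7))
```

```text
t 12.225 pos [0.51567482 0.23649981 0.14894378] F [-0.49035882  0.75085575 -0.30597568]
cur yaw -8.639262992829499 shift [-160.9 -359.4  -27. ] az -0.0513
```

View pics/w3.png

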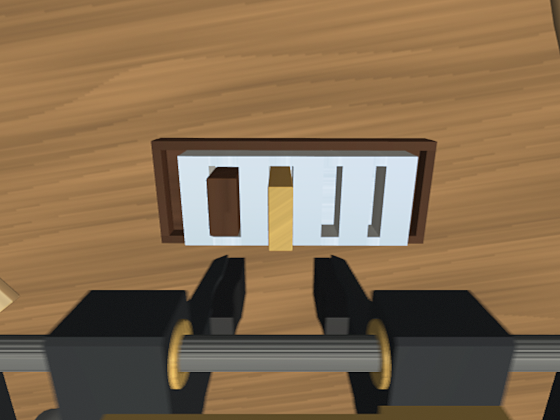

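Brass stands upright in the 18 mm slot (281,205) and is released. Now to the white block.

Request:
move_arm(series=[[[-161, -359, -27, 0, 0, -0.051, 40], [-161, -359, -27, 0, 0, -0.051, 40], [-161, -359, -27, 0, 0, -0.051, 40], [-161, -359, -27, 0, 0, -0.051, 40], [-161, -359, -27, 0, 0, -0.051, 40], [-161, -359, -27, 0, 0, -0.051, 40], [-161, -359, -27, 0, 0, -0.051, 40], [-161, -359, -27, 0, 0, -0.051, 40], [-161, -359, -27, 0, 0, -0.051, 40], [-161, -359, -27, 0, 0, -0.051, 40], [-161, -359, -27, 0, 0, -0.051, 40]]])

```text
time: 13.6
position: [0.6211, -0.1412, 0.1763]
tcp_rot: [0.0, 0.049, 0.999, 0.0]
ft_force: [0.3, 0.6, -0.3]
grip_width: 0.45
finger_force: 0.0
```

Run:
```python
from blk import *
C=cam('wrist'); W=capture('wrist')
c,y=measure(C,W,(0,0,215),(180,40,255),(.621,-.143),'white')
go([*c,.063],y)
```

```text
white [278.5 202. ] [271 175  16  55 879] c [ 0.62040417 -0.14285092] size (11.61511516571045, 42.70463180541992) yaw -5.542233
hsv [ 66   5 252]
t 13.65 pos [ 0.62108515 -0.14147813  0.17633726] F [ 0.01017016 -0.83647102  0.00681289]
cur yaw -5.637125891343537 shift [  0.5  -1.4 113.3] az -0.0017
```

View pics/white.png

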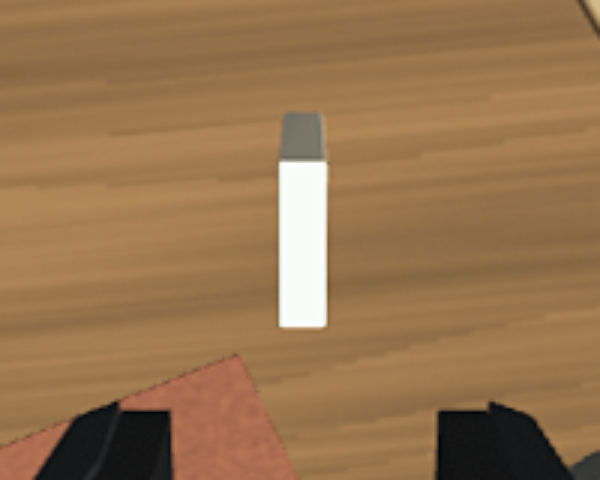

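The white block stands alone at (279,202), aligned with the tool. Descend and grip.

Request:
move_arm(series=[[[0.5, -1, 25, 0, 0, 0, 40], [0.5, -1, 55, 0, 0, 0, 40], [0.5, -1, 85, 0, 0, 0, 40], [0.5, -1, 105, 0, 0, 0, 40], [0.5, -1, 113, 0, 0, 0, 40], [0.5, -1, 113, 0, 0, 0, 40], [0.5, -1, 113, 0, 0, 0, 40]]])

```text
time: 14.52
position: [0.6214, -0.1439, 0.0645]
tcp_rot: [0.001, 0.05, 0.999, -0.0]
ft_force: [-0.3, -1.1, 0.2]
grip_width: 0.451
finger_force: 0.0
```

Request:
move_arm(series=[[[0, 0, 0, 0, 0, 0, 6], [0, 0, 0, 0, 0, 0, 6], [0, 0, 0, 0, 0, 0, 6], [0, 0, 0, 0, 0, 0, 6], [0, 0, 0, 0, 0, 0, 6], [0, 0, 0, 0, 0, 0, 6]]], squeeze=20)

```text
time: 15.28
position: [0.6207, -0.1436, 0.0635]
tcp_rot: [0.0, 0.05, 0.999, -0.0]
ft_force: [-1.0, -0.3, 2.4]
grip_width: 0.126
finger_force: 20.0
```

Run:
```python
from blk import *
o=get_obs(); print(o['grip_width']*88.1,o['finger_force'],o['ft_force'])
go([.5216,.2741,.115],-.1506)
```

```text
11.075029216823813 20.01491904258728 [-0.97670333 -0.28944112  2.36998848]
t 15.275 pos [ 0.62068563 -0.14358556  0.06345392] F [-0.97670333 -0.28944112  2.36998848]
cur yaw -5.716869970436242 shift [140.2 405.7 -51.6] az 0.0508
```

Request:
move_arm(series=[[[0, 0, -30, 0, 0, 0, 6], [0, 0, -70, 0, 0, 0, 6], [0, 0, -105, 0, 0, 0, 6], [20, 60, -105, 0, 0, 0.01, 6], [40, 116, -105, 0, 0, 0.02, 6], [60, 174, -105, 0, 0, 0.03, 6], [80, 232, -105, 0, 0, 0.04, 6], [100, 290, -105, 0, 0, 0.05, 6], [120, 348, -105, 0, 0, 0.051, 6], [140, 395, -105, 0, 0, 0.051, 6], [140, 405.5, -105, 0, 0, 0.051, 6], [140, 405.5, -105, 0, 0, 0.051, 6]]])

```text
time: 16.77
position: [0.5215, 0.2741, 0.1679]
tcp_rot: [-0.0, 0.075, 0.997, -0.0]
ft_force: [0.2, 0.1, -1.3]
grip_width: 0.124
finger_force: 20.0
```

Request:
move_arm(series=[[[0, 0, 0, 0, 0, 0, 6], [0, 0, 10, 0, 0, 0, 6], [0, 0, 25, 0, 0, 0, 6], [0, 0, 40, 0, 0, 0, 6], [0, 0, 50, 0, 0, 0, 6], [0, 0, 53, 0, 0, 0, 6], [0, 0, 53, 0, 0, 0, 6], [0, 0, 53, 0, 0, 0, 6]]])

```text
time: 17.77
position: [0.522, 0.2741, 0.1158]
tcp_rot: [0.001, 0.075, 0.997, 0.0]
ft_force: [-0.4, -0.0, -1.0]
grip_width: 0.123
finger_force: 20.0
```

Run:
```python
from blk import *
go([.5216,.2740,.1065],-.1506)
C=cam('wrist'); W=capture('wrist'); save(W,'w4.png')
```

```text
t 17.775 pos [0.52201436 0.27408889 0.11579339] F [-0.42038166 -0.03331996 -1.04600213]
cur yaw -8.633779591068656 shift [ 0.4 -0.2  9.3] az -0.0001
```

View pics/w4.png

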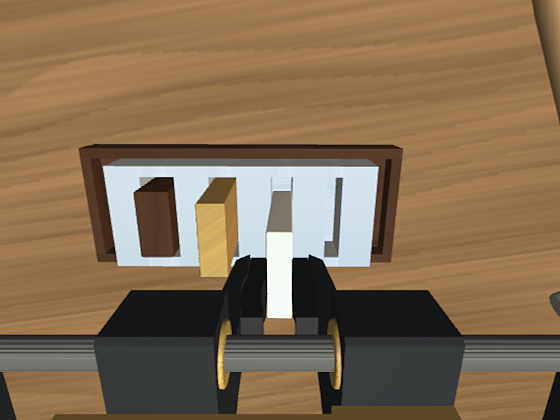

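The white block (columns 267–292) hangs over the 14 mm slot (272–293), clear of the brass block. I now feel downwards.

Request:
move_arm(series=[[[0.3, -0.1, 2, 0, 0, 0, 6], [0.3, -0.1, 4, 0, 0, 0, 6], [0.3, -0.1, 6, 0, 0, 0, 6], [0.3, -0.1, 7, 0, 0, 0, 6], [0.3, -0.1, 8, 0, 0, 0, 6], [0.3, -0.1, 9, 0, 0, 0, 6], [0.3, -0.1, 9.5, 0, 0, 0, 6], [0.3, -0.1, 10, 0, 0, 0, 6]]])

```text
time: 18.82
position: [0.5213, 0.2739, 0.1052]
tcp_rot: [0.0, 0.075, 0.997, 0.0]
ft_force: [0.1, 0.5, -1.0]
grip_width: 0.123
finger_force: 20.0
```

Request:
move_arm(series=[[[0, 0, 0.5, 0, 0, 0, 6], [0, 0, 1, 0, 0, 0, 6], [0, 0, 1.5, 0, 0, 0, 6]]])

```text
time: 19.2
position: [0.5213, 0.2739, 0.1037]
tcp_rot: [-0.0, 0.075, 0.997, 0.0]
ft_force: [0.6, -0.7, -0.2]
grip_width: 0.122
finger_force: 20.0
```

Request:
move_arm(series=[[[0, 0, 1, 0, 0, 0, 6], [0, 0, 2, 0, 0, 0, 6], [0, 0, 3, 0, 0, 0, 6], [0, 0, 4, 0, 0, 0, 6], [0, 0, 5, 0, 0, 0, 6], [0, 0, 6, 0, 0, 0, 6]]])

```text
time: 19.95
position: [0.5213, 0.2739, 0.0976]
tcp_rot: [-0.0, 0.075, 0.997, -0.0]
ft_force: [1.1, 0.2, -1.1]
grip_width: 0.125
finger_force: 20.0
```

Request:
move_arm(series=[[[0, 0, 1.5, 0, 0, 0, 6], [0, 0, 3, 0, 0, 0, 6], [0, 0, 4.5, 0, 0, 0, 6], [0, 0, 6, 0, 0, 0, 6], [0, 0, 7.5, 0, 0, 0, 6], [0, 0, 9, 0, 0, 0, 6]]])

```text
time: 20.7
position: [0.5213, 0.2738, 0.0886]
tcp_rot: [-0.0, 0.075, 0.997, -0.0]
ft_force: [-0.1, 0.6, -1.4]
grip_width: 0.125
finger_force: 20.0
```

Request:
move_arm(series=[[[0, 0, 2, 0, 0, 0, 6], [0, 0, 4, 0, 0, 0, 6], [0, 0, 6, 0, 0, 0, 6], [0, 0, 7, 0, 0, 0, 6], [0, 0, 7.5, 0, 0, 0, 6], [0, 0, 8, 0, 0, 0, 6], [0, 0, 8.5, 0, 0, 0, 6]]])

```text
time: 21.58
position: [0.5213, 0.2739, 0.0802]
tcp_rot: [0.0, 0.075, 0.997, 0.0]
ft_force: [-0.6, -0.5, -0.6]
grip_width: 0.125
finger_force: 20.0
```

Request:
move_arm(series=[[[0, 0, 0.4, 0, 0, 0, 6], [0, 0, 0.8, 0, 0, 0, 6], [0, 0, 0.8, 0, 0, 0, 6]]])

```text
time: 21.95
position: [0.5214, 0.2739, 0.0795]
tcp_rot: [0.0, 0.075, 0.997, 0.0]
ft_force: [0.0, 0.6, 0.1]
grip_width: 0.124
finger_force: 20.0
```

Request:
move_arm(series=[[[0, 0, 0.3, 0, 0, 0, 6], [0, 0, 0.3, 0, 0, 0, 13], [0, 0, 0.3, 0, 0, 0, 16], [0, 0, 0.3, 0, 0, 0, 19], [0, 0, 0.3, 0, 0, 0, 19], [0, 0, -10, 0, 0, 0, 19], [0, 0, -30, 0, 0, 0, 19], [0, 0, -60, 0, 0, 0, 19], [0, 0, -80, 0, 0, 0, 19], [0, 0, -80, 0, 0, 0, 19]]])

```text
time: 23.2
position: [0.5231, 0.2744, 0.1629]
tcp_rot: [0.003, 0.075, 0.997, 0.001]
ft_force: [-0.1, 0.9, -0.1]
grip_width: 0.216
finger_force: 0.0
```

Run:
```python
from blk import *
C=cam('wrist'); W=capture('wrist'); S=capture('side')
save(np.hstack([W[130:290,60:440],cv2.resize(S[110:220,120:220],(400,440))[:160*1] if 0 else cv2.resize(S[115:215,125:225],(160,160))]),'fin.png')
for y in (-.012,.026):
    c,s=np.cos(-.1506),np.sin(-.1506); q=np.array([.5178-s*y,.2486+c*y])
    for z in (.083,.086,.090): print(y,z,[proj(C,[q[0]+dx*c,q[1]+dx*s,z]).round(1) for dx in (-.022,.022)])
```

```text
-0.012 0.083 [array([223.1, 180.9]), array([226.1, 241.7])]
-0.012 0.086 [array([222.5, 182. ]), array([225.5, 243.5])]
-0.012 0.09 [array([221.5, 183.5]), array([224.7, 245.8])]
0.026 0.083 [array([280.3, 180.9]), array([280.1, 241.7])]
0.026 0.086 [array([280.3, 182. ]), array([280.1, 243.5])]
0.026 0.09 [array([280.3, 183.5]), array([280.2, 245.8])]
```

View pics/fin.png

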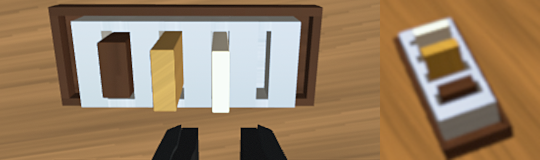

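Both blocks stand upright in their slots (brass at about (226,207), white at about (281,205)) and the gripper is clear, so I hand in.

```bash
python3 -c "
from bench import *
print(finish_job())"
```

```text
the job is handed in; nothing more can be done
None
```

The brass block stands in the 18 mm slot and the white block in the 14 mm slot, both upright at floor height and released; the job is handed in (about 23 s of 67 s used), but no verdict came back.

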